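# Set the short oil tin's tab-locked cap to pour

## Task

Get the short tin of block oil ready to pour: pinch the two side tabs of its cap together and, keeping them pinched, turn the cap anticlockwise (seen from above) until it stops with its spout over the tin's pouring lip, then let go. Leave the cap of the taller tin locked as it is.

Things in the scene. Friction and masses are not known exactly. Their poses are not given: they have to be found in the camera images.
- short_tin_cap_grip (a point): Point on the upright axis of the black cap to turn, midway between its two grey side tabs, 36 mm above the tin's shoulder; cap top 19 mm above it. Turns with the cap, z up. Tabs at +y and -y: 24 mm wide, from 26 mm below to 11 mm above this point, outer faces flat, 56 mm over both. Each slides 6 mm inward on a spring (2 to 7 N). Spout points to -x, 12 mm thick, tip 54 mm from the axis, 6 mm lower.
- short_tin_cap (a joint): Turn of the short tin's cap, rad: 0 locked (start), growing anticlockwise seen from above, 1.25 at its stop with the spout over the pouring lip. Locked unless both tabs are pushed in 5 mm or more (46 mm or less over both); then only a drag of 0.1 N m. Let go past the teeth, it stays where it is left.
- short_tin: Round metal tin 96 mm across, fixed upright in a log-slice ring (124 mm across) on the bench. Origin on the bench under the cap's axis, z up. Flat shoulder at 100 mm; on it, beside each tab's foot, two steel teeth 9 mm high, out to 34 mm from the axis. Pouring lip: open steel trough 22 mm wide, 9 mm high, 43 to 73 mm from the axis, 1.25 rad anticlockwise of the origin's -x, where the spout starts.
- tall_tin_cap_spout (a point): Tip of the spout of the other, taller tin's cap, 54 mm from that cap's axis (which lies at +x of this frame) and 30 mm above that tin's shoulder. That tin has the same cap, tabs, lip and ring; its shoulder is 170 mm above the bench. To be left locked.

How it is judged:
At the end, for the whole second after the job is handed in: The short tin's cap is turned to at least 1.05 rad (within about 11 degrees of its stop at 1.25 rad, spout over the pouring lip) and stays there at rest (value of joint short_tin_cap above 1.05 rad and velocity of joint short_tin_cap between -0.1 and 0.1 rad/s); the robot touches nothing.
It fails at once if the taller tin's cap is turned (its spout moves more than 12 mm) (distance of tall_tin_cap_spout from where it was at the start of the episode above 0.012 m).
It also fails if it takes over 29 s, if anything falls off the work surface, if the arm or the gripper's body presses on something with over 40 N, if the wrist force passes 120 N, or if a joint passes its speed limit or range.

## Robot

A 6-joint arm with a two-finger parallel gripper is mounted at the origin on the work surface. World frame = base frame: x ahead of the robot, y to its left, z up, the work surface at z = 0. Lengths are in m, angles in rad, forces in N, time in s.
With the tool pointing down it reaches from about 0.35 to 0.85 m from the base axis. Payload 8.1 kg.
Tool frame: the origin (TCP) lies on the centre line of the jaws, within the pads' length; the fingertips stand 8 mm ahead of it and the grasp point (between the pads) lies 11 mm behind it; z points along the fingers, y is the direction in which the jaws open and shut (so a half turn about z gives the same grasp; the last joint's range is limited). The gripper opens to 85 mm and grips with 20 to 120 N. Pads are 22 mm wide; open, the fingers measure 114 mm over their backs; the gripper's body (76 mm by 85 mm) begins 54 mm behind the grasp point. The pads swing forward as they close: fully open they stand 13 mm farther back than shut.
Start: joints at [-1.341, 0.13, 1.488, -0, 1.523, -0.085], TCP at [0.186, -0.571, 0.239] pointing down, gripper open.
Joint ranges: [-2.96, 2.96], [-0.89, 2.26], [0.02, 2.5], [-1.34, 4.48], [0, 2.73], [-2.66, 2.66]. Speed limits (rad/s): [2.39, 2.39, 2.79, 3.14, 3.14, 3.14].

## Interface

Orientations are given as [roll, pitch, yaw] about the fixed x, y, z axes, in that order (R = Rz(yaw) Ry(pitch) Rx(roll)).
In Python, from station import r gives the robot as it stands. The module is installed in compiled form; this text tells all that it offers.
- The arm moves only by the tool arm_command, never from a script. Its argument "steps" is text: rows parted by semicolons, each of 7 numbers parted by spaces: the closure, from 0 (fully open) to 1 (shut), then the shift along the tool's x, y, z in mm, then the turn, a rotation vector about the tool's x, y, z in rad. In form: jaw tx ty tz wx wy wz; .... A call has 1 to 10 rows; each row shifts and turns the pose as measured when the row begins, along the tool's axes as they then stand; what a row does not reach is not made up. A row lasts 1/12 s, in which the tool goes at most 41.7 mm and 7.16 degrees, less where a joint would pass 70% of its speed; a pose out of reach is approached as far as the arm can. A call is refused whole if a number of a shift passes 41.7 or a number of a turn 0.125, either way. A call with a gripper value outside its range is refused whole. The fingers move at their own pace and stop on an object; "squeeze" is the grip in N (left out, the last holds). Time passes only in rows, so rows that do not move let the fingers close. It gives the time, the measured TCP pose, the force and the opening at its end, in the units of the state.
- r.sense(): the state, without advancing time (a new reading comes with each control period).
- r.grab_frame(name): name is "scene" or "top" or "wrist"; returns a dict with "frame" (384x512x3 uint8, red, green, blue), "fx", "fy", "cx", "cy" (pixels), "distortion" ([k1, k2, p1, p2, k3] as OpenCV has them; the pictures are not rectified), "eye" and "rotation" of the camera in the world. Camera axes: x right, y up, looking along -z (the intrinsics and any distortion apply to the point x, -y, -z); pixel columns grow to the right and rows downward; lengths in m; the calibration is good to about 2 mm. A picture is of the moment at which its call begins. There is no depth.
- r.close_job(): hands the job in, once; it reports no verdict.
Trained networks look in the newest picture that a camera, given by its name, has taken for a name from the list of things; names that differ only in an ending like _2 or _b are one class to them, and where a whole thing is asked for, a point or a joint stands for the part that bears it (a point fixed in the world has none). Each returns a list of dicts, best first, with "score" (0 to 1); they miss things now and then, are a little off and sometimes report something else, mostly with a low value. They report only what shows in the picture. A call takes as long as a camera call.
- r.recognise(thing, camera): "pixel" ([row, column] in pixels, amid what is visible of it).
- r.cut_out(thing, camera): "mask" (384x512 bool, what is visible of it) and "pixel" ([row, column] in pixels, amid what is visible of it).
The state is a dict: "t": time; "q": joint angles; "joint_velocities": joint speeds; "joint_torque": joint torques, N m; "tool_pos": TCP position; "tcp_rot": TCP orientation; "ft_force": force on the tool from outside, world axes, zero at the start; "ft_torque": the same for the moment, N m; "gripper_width": opening from 0.0 (shut) to 1.0 (fully open).
Only numpy, scipy, OpenCV 4.12 (cv2) and the standard library are available. Lean on these libraries where they do the work, as an engineer would, in place of code of your own. Each camera call takes 0.05 s, during which the arm holds its last target.

## Working session

There is one attempt and no reset: what is moved stays moved. The work goes in short steps, Python scripts to look and compute and a tool call to move; the robot and the scene stay as the last step left them, time stands still between calls to the robot, and variables do not carry over. Pictures are saved under pics/ and viewed, and the job is handed in when it is done.

Besides the shell and the picture viewer there is one more tool, called after "Call:" by a JSON object that holds its "fn" and its "kwargs". arm_command: Moves the arm, as the interface text tells. Its arguments: {"type":"object","properties":{"steps":{"type":"string"},"squeeze":{"type":"number"}},"required":["steps"]}

```bash
mkdir -p pics
python3 - <<'E'
from station import r
import cv2, numpy as np
print(r.sense())
for n in ["scene","top","wrist"]:
    f=r.grab_frame(n)
    cv2.imwrite(f"pics/{n}0.png",f["frame"][:,:,::-1])
    print(n,{k:np.round(v,4).tolist() for k,v in f.items() if k!="frame"})
    for t in ["short_tin_cap_grip","short_tin","tall_tin_cap_spout"]:
        print(t,[(np.round(d["pixel"],1).tolist(),round(d["score"],2)) for d in r.recognise(t,n)])
E
```

```text
{'t': 0.0, 'q': array([-1.34137274e+00,  1.31164151e-01,  1.48927555e+00,  8.38376176e-06,
        1.52299924e+00, -8.53720396e-02]), 'joint_velocities': array([-0.00062641,  0.00031349,  0.00101254,  0.00015957,  0.00183865,
       -0.00190861]), 'joint_torque': array([ 1.49643492e-04, -5.69403219e+01, -5.00551915e+01, -2.44240555e-04,
        1.46652642e-02,  3.08381902e-05]), 'tool_pos': array([ 0.18569177, -0.56998223,  0.23824468]), 'tcp_rot': array([-3.13975380e+00, -1.65772915e-04,  3.14795066e-01]), 'ft_force': array([0.1943088 , 0.20450328, 0.60681754]), 'ft_torque': array([ 0.03705154,  0.00069041, -0.01510089]), 'gripper_width': 1.0028543150281624}
scene {'fx': 387.8952, 'fy': 387.8952, 'cx': 254.4251, 'cy': 197.0513, 'distortion': [-0.104, 0.0, 0.0, 0.0, 0.0], 'eye': [1.08, -0.1062, 0.7487], 'rotation': [0.7584, -0.0143, 1.3984]}
short_tin_cap_grip [([184.4, 313.3], 0.66)]
short_tin [([208.6, 307.9], 0.91)]
tall_tin_cap_spout [([169.6, 152.8], 0.67)]
top {'fx': 427.9198, 'fy': 427.9198, 'cx': 253.5854, 'cy': 187.6523, 'distortion': [0.0266, 0.0, 0.0, 0.0, 0.0], 'eye': [0.4423, 0.0148, 1.1211], 'rotation': [0.0895, -0.0071, -1.588]}
short_tin_cap_grip [([208.7, 200.4], 0.62)]
short_tin [([208.1, 201.5], 0.91)]
tall_tin_cap_spout [([217.4, 355.3], 0.86)]
wrist {'fx': 270.073, 'fy': 270.073, 'cx': 260.2467, 'cy': 192.4815, 'distortion': [-0.0426, 0.0, 0.0, 0.0, 0.0], 'eye': [0.2592, -0.5457, 0.3742], 'rotation': [-0.3101, -0.0004, -1.2553]}
short_tin_cap_grip []
short_tin []
tall_tin_cap_spout []
```

Run:
```python
import cv2
a=cv2.imread("pics/top0.png")[120:300,130:430]
cv2.imwrite("pics/top0z.png",cv2.resize(a,None,fx=2.6,fy=2.6,interpolation=cv2.INTER_CUBIC))
a=cv2.imread("pics/scene0.png")[90:330,90:420]
cv2.imwrite("pics/scene0z.png",cv2.resize(a,None,fx=2.4,fy=2.4,interpolation=cv2.INTER_CUBIC))
```

```text
(no output)
```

View pics/top0z.png

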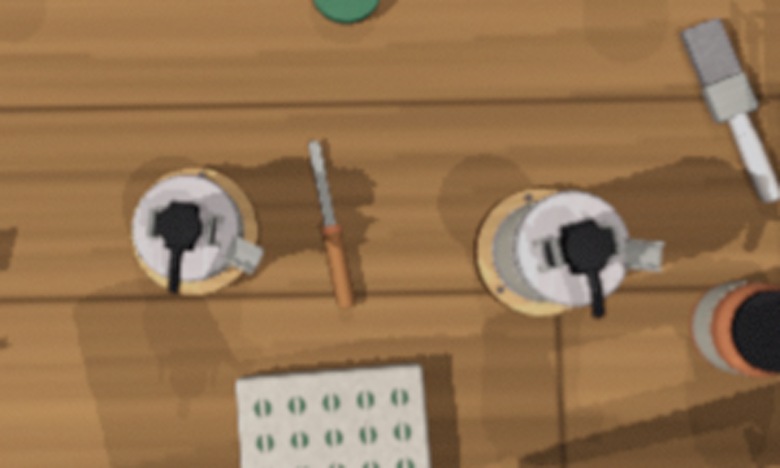

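View pics/scene0z.png

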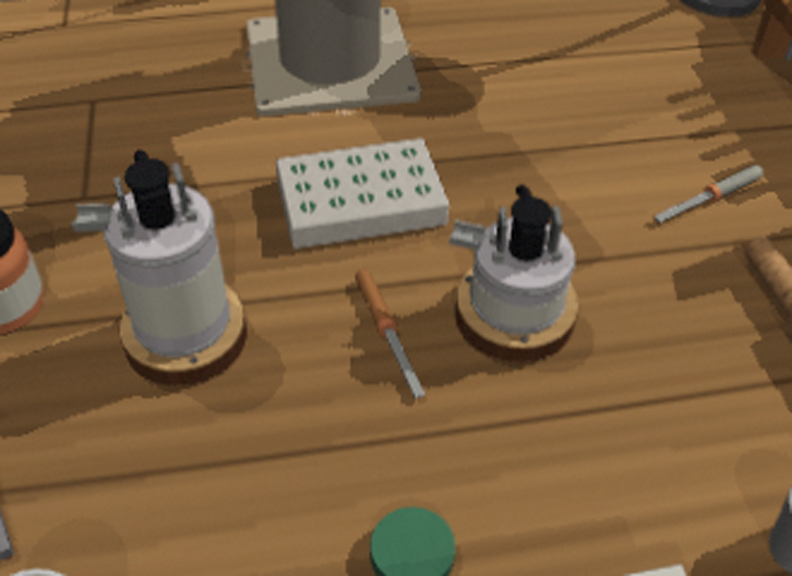

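```bash
cat > h.py <<'E'
import numpy as np, cv2
from scipy.spatial.transform import Rotation as Ro
def proj(P,f):
    R=Ro.from_euler('xyz',f["rotation"]).as_matrix()
    M=np.diag([1,-1,-1])@R.T
    K=np.array([[f["fx"],0,f["cx"]],[0,f["fy"],f["cy"]],[0,0,1.]])
    p,_=cv2.projectPoints(np.asarray(P,float).reshape(-1,3),cv2.Rodrigues(M)[0],-M@np.asarray(f["eye"]),K,np.array(f["distortion"],float))
    return p.reshape(-1,2)  # col,row
def ray(px,f):
    K=np.array([[f["fx"],0,f["cx"]],[0,f["fy"],f["cy"]],[0,0,1.]])
    u=cv2.undistortPoints(np.array([[px]],float),K,np.array(f["distortion"],float))[0,0]
    R=Ro.from_euler('xyz',f["rotation"]).as_matrix()
    return np.asarray(f["eye"]),R@np.array([u[0],-u[1],-1])
def atz(px,f,z):
    e,d=ray(px,f); return e+d*(z-e[2])/d[2]
E
python3 - <<'E'
from station import r
import cv2,numpy as np,pickle
from h import *
F={n:r.grab_frame(n) for n in ["scene","top"]}
pickle.dump(F,open("F.pkl","wb"))
cv2.imwrite("pics/topa.png",cv2.resize(F["top"]["frame"][180:240,170:250,::-1],None,fx=9,fy=9,interpolation=cv2.INTER_CUBIC))
cv2.imwrite("pics/scenea.png",cv2.resize(F["scene"]["frame"][160:240,270:340,::-1],None,fx=7,fy=7,interpolation=cv2.INTER_CUBIC))
for n in F:
    f=F[n]
    for t in ["short_tin_cap_grip","short_tin"]:
        for d in r.cut_out(t,n):
            m=d["mask"]; ys,xs=np.nonzero(m)
            print(n,t,d["score"],d["pixel"],m.sum(),xs.min(),xs.max(),ys.min(),ys.max())
            cv2.imwrite(f"pics/m_{n}_{t}.png",m.astype(np.uint8)*255)
print(atz((199,206.5),F["top"],.155),atz((197,231),F["top"],.13))
E
```

```text
scene short_tin_cap_grip 0.8 [183.9, 313.6] 634 297 324 167 199
scene short_tin_cap_grip 0.3 [168.3, 151.3] 682 138 168 152 186
scene short_tin 0.73 [208.7, 303.9] 2780 277 330 168 240
top short_tin_cap_grip 0.77 [206.4, 198.7] 469 186 212 196 231
top short_tin 0.65 [210.9, 202.3] 1991 179 230 184 232
[0.48829806 0.13024934 0.155     ] [0.43320195 0.13812619 0.13      ]
```

View pics/topa.png

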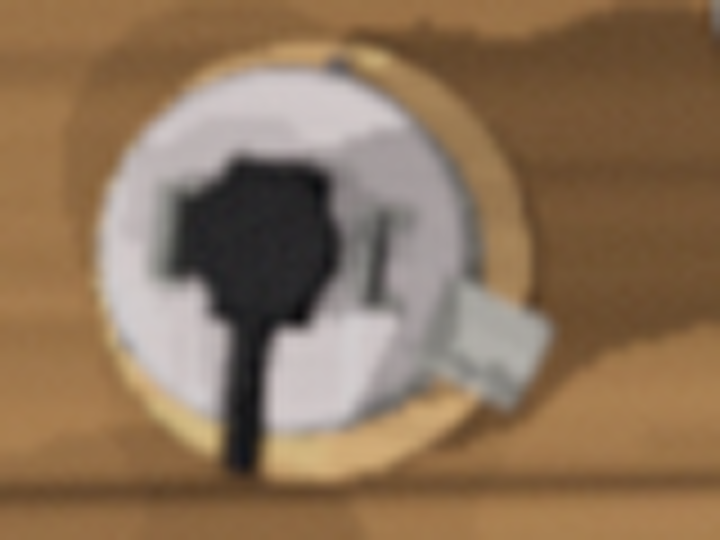

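View pics/scenea.png

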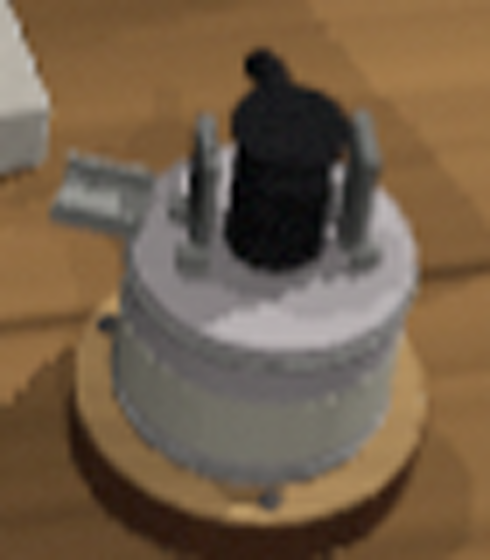

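```bash
cat > fit.py <<'E'
import pickle; from h import *
from scipy.optimize import least_squares
F=pickle.load(open("F.pkl","rb"))
T=lambda u,v:(170+u/9-.45,180+v/9-.45); S=lambda u,v:(270+u/7-.43,160+v/7-.43)
c,s=np.cos(1.25),np.sin(1.25)
# local points (origin on bench axis)
L=[("top",T(288,248),(0,0,.1)),("top",T(265,240),(0,0,.155)),("top",T(241,470),(-.054,0,.130)),
   ("top",T(505,345),(-.073*c,-.073*s,.107)),
   ("scene",S(291,120),(0,0,.155)),("scene",S(204,122),(0,-.026,.147)),("scene",S(364,122),(0,.026,.147)),
   ("scene",S(273,250),(0,0,.1)),("scene",S(262,66),(-.052,0,.130)),("scene",S(60,185),(-.073*c,-.073*s,.107))]
def W(p,l): 
    l=np.array(l);R=Ro.from_euler('z',p[2]).as_matrix(); return R@l+[p[0],p[1],0]
res=lambda p: np.concatenate([proj(W(p,l),F[n])[0]-px for n,px,l in L])
s_=least_squares(res,[.488,.13,-.1],loss="soft_l1")
print(s_.x); print(np.round(res(s_.x).reshape(-1,2),1))
for n in ["top","scene"]:
    idx=np.array([x[0]==n for x in L]).repeat(2)
    print(n,least_squares(lambda p:res(p)[idx],s_.x).x)
p=s_.x
th=np.linspace(0,2*np.pi,60)
C=lambda rr,z:[(rr*np.cos(t),rr*np.sin(t),z) for t in th]
curves=[C(.048,.1),C(.062,0.0),[(0,0,.13),(-.054,0,.13)]]+[[(x,y*.028,z) for x,z in [(-.012,.11),(.012,.11),(.012,.147),(-.012,.147),(-.012,.11)]] for y in (1,-1)]+[[(-r_*c+k*.011*s,-r_*s-k*.011*c,.109) for r_,k in [(.043,1),(.073,1),(.073,-1),(.043,-1)]]]
for n,(x0,y0,w,h,z) in {"top":(170,180,80,60,9),"scene":(270,160,70,80,7)}.items():
    im=cv2.resize(np.ascontiguousarray(F[n]["frame"][y0:y0+h,x0:x0+w,::-1]),None,fx=z,fy=z,interpolation=cv2.INTER_CUBIC)
    for cu in curves:
        q=(proj([W(p,l) for l in cu],F[n])-[x0,y0]+.45)*z
        cv2.polylines(im,[q.astype(int).reshape(-1,1,2)],False,(0,0,255),1)
    cv2.imwrite(f"pics/ov_{n}.png",im)
E
python3 fit.py
```

```text
[ 0.48730282  0.13357554 -0.11469558]
[[-1.2  0.9]
 [-1.5  0.8]
 [-0.  -1. ]
 [ 2.5  2.5]
 [-0.1  0.5]
 [ 0.4  3.1]
 [ 0.4  2.5]
 [-0.4 -1. ]
 [-0.7  0.7]
 [-0.3  0.1]]
top [ 0.48883387  0.13387289 -0.09326541]
scene [ 0.48416757  0.13464247 -0.11564439]
```

View pics/ov_top.png

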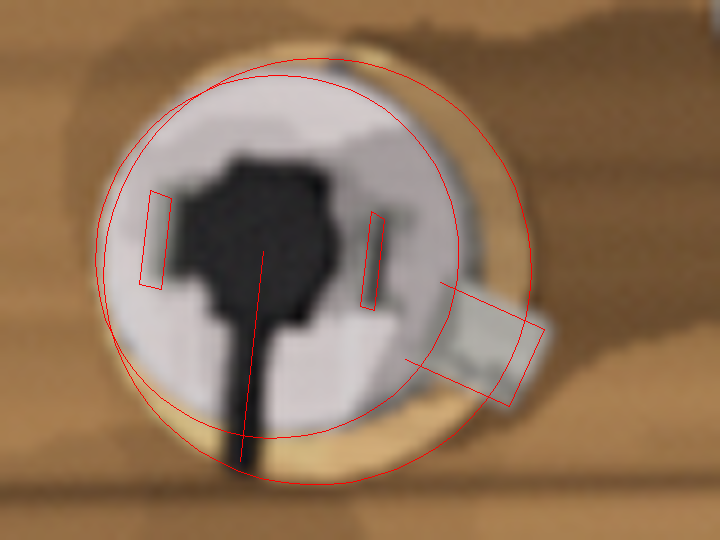

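View pics/ov_scene.png

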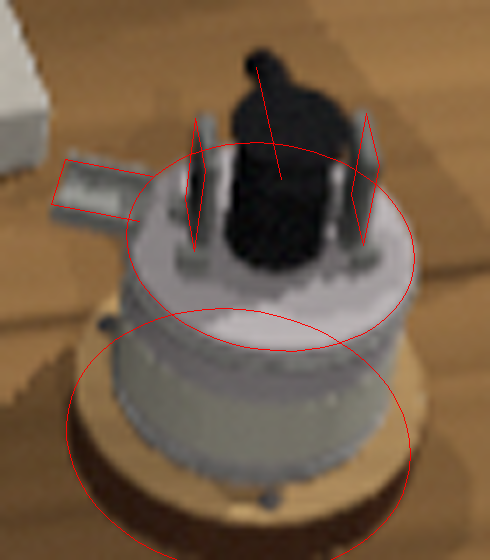

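Call:
{"fn": "arm_command", "kwargs": {"steps": "0 0 0 -20 0 0 0.1; 0 0 0 -25 0 0 0.1; 0 0 0 -25 0 0 0.1; 0 0 0 -25 0 0 0.1; 0 8 -30 -10 0 0 0; 0 12 -38 0 0 0 0; 0 12 -38 0 0 0 0; 0 12 -38 0 0 0 0; 0 12 -38 0 0 0 0; 0 12 -38 0 0 0 0", "squeeze": 40}}

```text
t: 1.73
tool_pos: [0.2754, -0.3563, 0.3462]
tcp_rot: [-3.138, 0.002, -0.116]
ft_force: [1.6, 0.8, -0.0]
gripper_width: 1.002
```

Call:
{"fn": "arm_command", "kwargs": {"steps": "0 12 -39 0 0 0 0; 0 12 -39 0 0 0 0; 0 12 -39 0 0 0 0; 0 12 -39 0 0 0 0; 0 12 -39 0 0 0 0; 0 12 -39 0 0 0 0; 0 12 -39 0 0 0 0; 0 12 -39 0 0 0 0; 0 12 -39 0 0 0 0; 0 12 -39 0 0 0 0"}}

```text
t: 2.57
tool_pos: [0.4395, 0.0273, 0.3506]
tcp_rot: [-3.141, -0.01, -0.12]
ft_force: [0.4, -1.1, -0.4]
gripper_width: 1.003
```

Call:
{"fn": "arm_command", "kwargs": {"steps": "0 10 -35 15 0 0 0; 0 10 -35 15 0 0 0; 0 8 -28 25 0 0 0; 0 6 -8 25 0 0 0; 0 0 0 20 0 0 0; 0 0 0 0 0 0 0; 0 0 0 0 0 0 0"}}

```text
t: 3.15
tool_pos: [0.4903, 0.1443, 0.2499]
tcp_rot: [-3.138, -0.016, -0.108]
ft_force: [0.4, -0.2, 0.9]
gripper_width: 1.0
```

Run:
```python
from station import r
import cv2,numpy as np,pickle
f=r.grab_frame("wrist"); st=r.sense()
pickle.dump((f,st),open("Wr.pkl","wb"))
print(st["tool_pos"],st["tcp_rot"],st["q"],st["t"],f["eye"],f["rotation"])
for t in ["short_tin_cap_grip"]: print([(d["pixel"],d["score"]) for d in r.recognise(t,"wrist")])
cv2.imwrite("pics/w1.png",cv2.resize(f["frame"][:,:,::-1],None,fx=1.5,fy=1.5,interpolation=cv2.INTER_CUBIC))
```

```text
[0.49018575 0.14399163 0.24987015] [-3.13790564 -0.01595038 -0.10889808] [ 1.86106556e-01 -1.32835041e-01  1.73209742e+00 -1.11063630e-03
  1.52599701e+00  1.86581224e+00] 3.2 [0.56490864 0.13600574 0.38621704] [-0.29356026  0.00349277 -1.6784768 ]
[([197.6, 272.2], 0.55)]
```

View pics/w1.png

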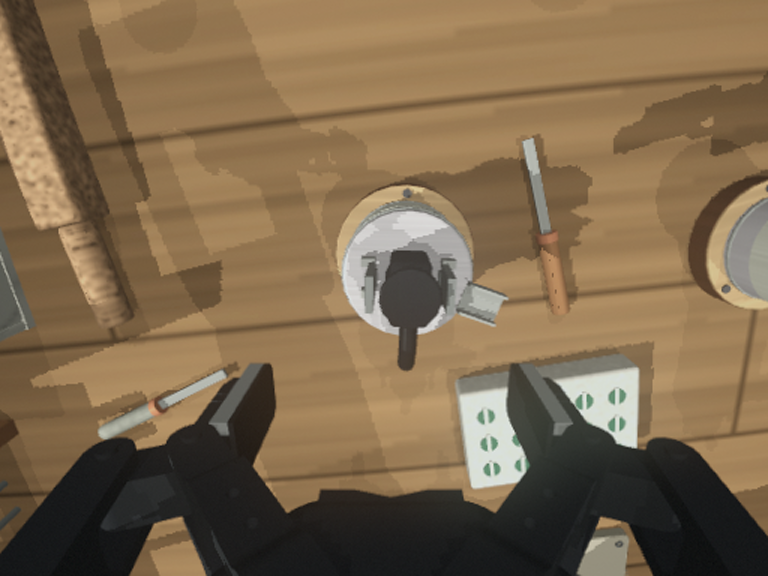

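Run:
```python
import pickle,cv2
f,st=pickle.load(open("Wr.pkl","rb"))
cv2.imwrite("pics/w1z.png",cv2.resize(f["frame"][150:260,220:345,::-1],None,fx=5.4,fy=5.4,interpolation=cv2.INTER_CUBIC))
```

```text
(no output)
```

View pics/w1z.png

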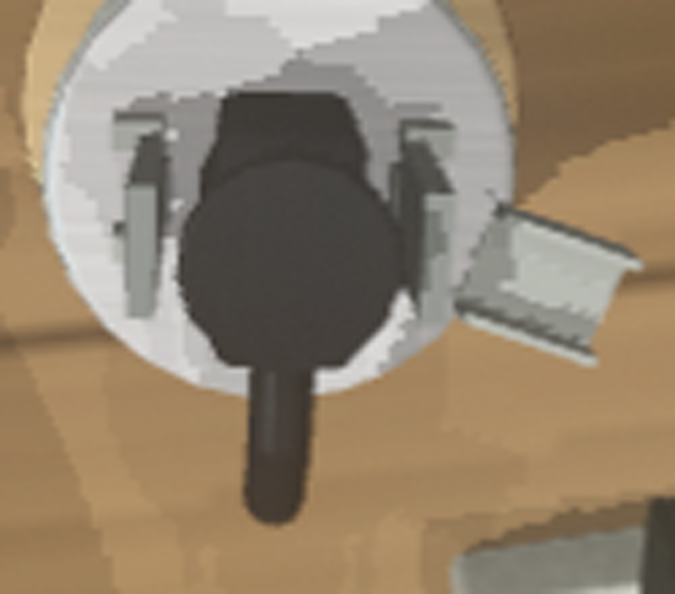

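```bash
cat > fitw.py <<'E'
import pickle; from h import *
from scipy.optimize import least_squares
f,st=pickle.load(open("Wr.pkl","rb"))
Z=lambda u,v:(220+u/5.4-.4,150+v/5.4-.4)
c,s=np.cos(1.25),np.sin(1.25)
L=[(Z(291,265),(0,0,.155)),(Z(128,185),(.012,.028,.147)),(Z(126,318),(-.012,.028,.147)),(Z(455,193),(.012,-.028,.147)),(Z(455,316),(-.012,-.028,.147)),
(Z(273,520),(-.054,0,.130)),(Z(640,265),(-.073*c+.011*s,-.073*s-.011*c,.109)),(Z(597,362),(-.073*c-.011*s,-.073*s+.011*c,.109))]
def W(p,l): return Ro.from_euler('z',p[2]).as_matrix()@np.array(l)+[p[0],p[1],p[3] if len(p)>3 else 0]
res=lambda p: np.concatenate([proj(W(p,l),f)[0]-px for px,l in L])
for p0 in ([.488,.13,-.1],[.488,.13,-.1,0]):
    o=least_squares(res,p0,loss="soft_l1"); print(o.x.round(4)); print(res(o.x).reshape(-1,2).round(1).tolist())
E
python3 fitw.py
```

```text
[ 0.4876  0.1331 -0.1294]
[[0.1, 0.9], [-0.2, -0.1], [0.1, -0.2], [0.2, -0.3], [-1.5, 1.5], [0.5, -5.0], [0.3, -0.0], [0.0, -0.1]]
[ 0.4878  0.1331 -0.1296  0.0007]
[[0.0, 0.9], [-0.3, -0.2], [-0.0, -0.1], [0.3, -0.3], [-1.4, 1.5], [0.4, -4.9], [0.4, 0.0], [0.1, -0.1]]
```

Call:
{"fn": "arm_command", "kwargs": {"steps": "0 -1 11 0 0 -0.016 0.02; 0 0 0 20 0 0 0; 0 0 0 20 0 0 0; 0 0 0 15 0 0 0; 0 0 0 0 0 0 0; 0 0 0 0 0 0 0"}}

```text
t: 3.75
tool_pos: [0.4941, 0.1265, 0.2068]
tcp_rot: [-3.134, -0.015, -0.142]
ft_force: [0.1, -0.1, 0.0]
gripper_width: 1.003
```

Call:
{"fn": "arm_command", "kwargs": {"steps": "0 -7.4 -5.6 0 -0.006 -0.015 -0.013; 0 0 0 0 0 0 0; 0 0 0 0 0 0 0"}}

```text
t: 4.0
tool_pos: [0.4887, 0.1322, 0.2115]
tcp_rot: [-3.139, -0.004, -0.131]
ft_force: [0.4, -0.6, -0.4]
gripper_width: 1.004
```

Run:
```python
from station import r
s=r.sense()
print(s["tool_pos"],s["tcp_rot"],s["joint_velocities"].round(4))
```

```text
[0.48874865 0.13222776 0.21154758] [-3.13888447 -0.00372564 -0.13063972] [ 0.0087 -0.0109 -0.0204  0.0086  0.0288  0.0019]
```

Call:
{"fn": "arm_command", "kwargs": {"steps": "0 -1 -1 12 0 0 0; 0 0 0 12 0 0 0; 0 0 0 12 0 0 0; 0 0 0 12 0 0 0; 0 0 0 0 0 0 0; 0 0 0 0 0 0 0"}}

```text
t: 4.5
tool_pos: [0.4884, 0.1343, 0.1597]
tcp_rot: [-3.138, -0.006, -0.129]
ft_force: [-0.1, -0.4, 1.0]
gripper_width: 1.003
```

Call:
{"fn": "arm_command", "kwargs": {"steps": "0 -0.6 1.3 12 0 -0.005 0; 0 0 0 12 0 0 0; 0 0 0 8 0 0 0; 0 0 0 0 0 0 0; 0 0 0 0 0 0 0"}}

```text
t: 4.92
tool_pos: [0.4869, 0.1329, 0.1233]
tcp_rot: [-3.139, 0.001, -0.129]
ft_force: [0.8, -0.2, 1.1]
gripper_width: 0.994
```

Run:
```python
from station import r
import cv2
f=r.grab_frame("wrist"); s=r.sense()
print(s["tool_pos"],s["tcp_rot"],s["ft_force"],s["t"])
cv2.imwrite("pics/w2.png",cv2.resize(f["frame"][100:384,90:430,::-1],None,fx=2,fy=2,interpolation=cv2.INTER_CUBIC))
```

```text
[0.48672938 0.13290392 0.12318207] [-3.13895703e+00  1.87005568e-03 -1.29245340e-01] [ 0.2289374  -0.68762188 -0.8971049 ] 4.9667
```

View pics/w2.png

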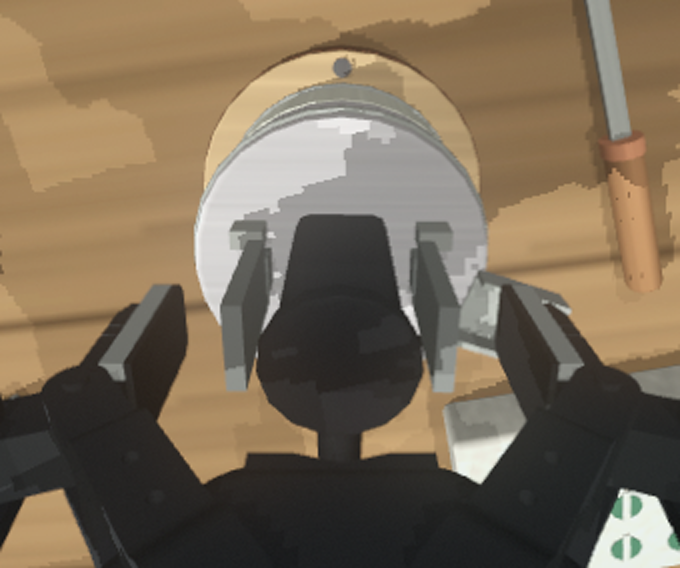

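Call:
{"fn": "arm_command", "kwargs": {"steps": "0.6 0 0 0 0 0 0; 0.6 0 0 0 0 0 0; 0.6 0 0 0 0 0 0; 0.6 0 0 0 0 0 0; 0.6 0 0 0 0 0 0; 0.6 0 0 0 0 0 0", "squeeze": 40}}

```text
t: 5.47
tool_pos: [0.4877, 0.1331, 0.1265]
tcp_rot: [-3.138, -0.0, -0.129]
ft_force: [0.6, 0.8, -6.3]
gripper_width: 0.483
```

Run:
```python
from station import r
import cv2
f=r.grab_frame("wrist"); s=r.sense()
print(s["tool_pos"],s["tcp_rot"],s["ft_force"],s["ft_torque"],s["gripper_width"],s["t"])
cv2.imwrite("pics/w3.png",cv2.resize(f["frame"][100:384,90:430,::-1],None,fx=2,fy=2,interpolation=cv2.INTER_CUBIC))
```

```text
[0.48772596 0.13305997 0.12639913] [-3.13840457e+00 -5.51530065e-04 -1.29219054e-01] [-0.07730292  0.04383253 -1.80463669] [-0.07434113  0.0018762  -0.0324096 ] 0.4825945204467599 5.5167
```

View pics/w3.png

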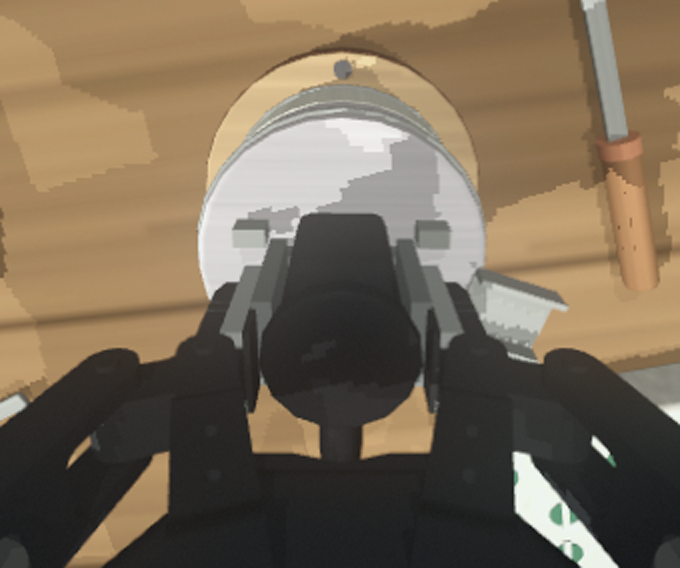

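Call:
{"fn": "arm_command", "kwargs": {"steps": "0.6 0 0 0 0 0 -0.05; 0.6 0 0 0 0 0 -0.06; 0.6 0 0 0 0 0 -0.06; 0.6 0 0 0 0 0 -0.06; 0.6 0 0 0 0 0 0"}}

```text
t: 5.93
tool_pos: [0.4877, 0.1329, 0.1264]
tcp_rot: [-3.139, -0.001, 0.11]
ft_force: [-0.6, -0.2, -1.6]
gripper_width: 0.48
```

Run:
```python
from station import r
import cv2
f=r.grab_frame("wrist"); s=r.sense()
print(s["tool_pos"],s["tcp_rot"],s["ft_force"],s["ft_torque"],s["gripper_width"],s["t"])
cv2.imwrite("pics/w4.png",cv2.resize(f["frame"][100:384,90:430,::-1],None,fx=2,fy=2,interpolation=cv2.INTER_CUBIC))
```

```text
[0.48775963 0.13289739 0.12642439] [-3.13891471e+00 -1.45991009e-03  1.07015797e-01] [-0.74706615 -0.35846943 -0.89167173] [-0.01208709  0.11289155  0.02338922] 0.478217942004999 5.9833
```

View pics/w4.png

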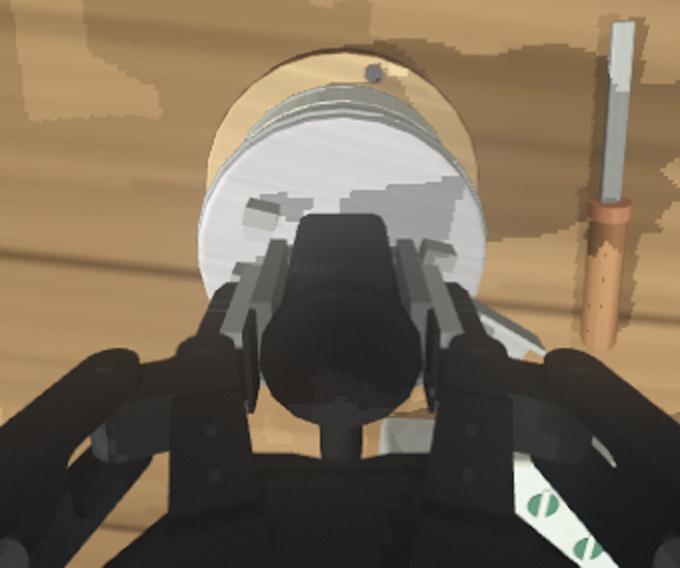

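The cap turns with the jaws: the teeth and lip have swung in the picture while the tabs and the cap have stayed put. I'll continue.

Call:
{"fn": "arm_command", "kwargs": {"steps": "0.6 0 0 0 0 0 -0.06; 0.6 0 0 0 0 0 -0.07; 0.6 0 0 0 0 0 -0.07; 0.6 0 0 0 0 0 -0.07; 0.6 0 0 0 0 0 -0.07; 0.6 0 0 0 0 0 -0.07; 0.6 0 0 0 0 0 0"}}

```text
t: 6.57
tool_pos: [0.4878, 0.1326, 0.1264]
tcp_rot: [-3.14, -0.002, 0.518]
ft_force: [-0.4, 0.1, -2.1]
gripper_width: 0.485
```

Call:
{"fn": "arm_command", "kwargs": {"steps": "0.6 0 0 0 0 0 -0.06; 0.6 0 0 0 0 0 -0.07; 0.6 0 0 0 0 0 -0.07; 0.6 0 0 0 0 0 -0.07; 0.6 0 0 0 0 0 -0.07; 0.6 0 0 0 0 0 -0.07; 0.6 0 0 0 0 0 -0.06; 0.6 0 0 0 0 0 -0.04; 0.6 0 0 0 0 0 0"}}

```text
t: 7.32
tool_pos: [0.488, 0.1323, 0.1264]
tcp_rot: [3.141, -0.003, 1.012]
ft_force: [0.4, -0.5, -1.6]
gripper_width: 0.48
```

Run:
```python
from station import r
s=r.sense()
print(s["tool_pos"],s["tcp_rot"],s["ft_force"],s["ft_torque"],s["gripper_width"],s["t"])
```

```text
[0.48804324 0.13234205 0.12636959] [ 3.14144962e+00 -2.78458258e-03  1.01244420e+00] [ 0.38056457 -0.48448079 -1.61277047] [0.00215622 0.12911367 0.08879605] 0.48030722187436814 7.3167
```

Call:
{"fn": "arm_command", "kwargs": {"steps": "0.6 0 0 0 0 0 -0.03; 0.6 0 0 0 0 0 -0.03; 0.6 0 0 0 0 0 -0.03; 0.6 0 0 0 0 0 -0.03; 0.6 0 0 0 0 0 0; 0.6 0 0 0 0 0 0"}}

```text
t: 7.82
tool_pos: [0.4881, 0.1323, 0.1264]
tcp_rot: [3.141, -0.003, 1.11]
ft_force: [-0.1, -0.2, -1.6]
gripper_width: 0.479
```

Run:
```python
from station import r
s=r.sense()
print(s["tool_pos"],s["tcp_rot"],s["ft_force"],s["ft_torque"],s["gripper_width"],s["t"])
```

```text
[0.48812576 0.13229145 0.12639769] [ 3.14106790e+00 -2.79981461e-03  1.11016857e+00] [-0.06661842 -0.19897948 -1.61290176] [-0.00760103  0.14183982  0.1212251 ] 0.47927289736480755 7.8167
```

Call:
{"fn": "arm_command", "kwargs": {"steps": "0.6 0 0 0 0 0 -0.03; 0.6 0 0 0 0 0 -0.03; 0.6 0 0 0 0 0 0"}}

```text
t: 8.07
tool_pos: [0.4882, 0.1323, 0.1264]
tcp_rot: [3.141, -0.003, 1.16]
ft_force: [-0.4, -0.4, -1.0]
gripper_width: 0.483
```

Run:
```python
from station import r
s=r.sense()
print(s["tool_pos"],s["tcp_rot"],s["ft_force"],s["ft_torque"],s["gripper_width"],s["t"])
```

```text
[0.48816055 0.13225709 0.12642775] [ 3.1412117  -0.00319179  1.15958873] [-0.43584211 -0.35942565 -0.99101481] [-0.01702242  0.11719923 -1.25953901] 0.4827552963564858 8.0667
```

The wrist torque has jumped to 1.26 N m at a turn of about 1.25–1.29 rad, so the cap is on its stop. Next I ease off, let go and lift.

Call:
{"fn": "arm_command", "kwargs": {"steps": "0.6 0 0 0 0 0 0.02; 0 0 0 0 0 0 0; 0 0 0 0 0 0 0; 0 0 0 0 0 0 0; 0 0 0 0 0 0 0; 0 0 0 0 0 0 0; 0 0 0 0 0 0 0"}}

```text
t: 8.65
tool_pos: [0.489, 0.1325, 0.1271]
tcp_rot: [3.139, -0.004, 1.13]
ft_force: [0.0, -0.0, 0.2]
gripper_width: 1.0
```

Call:
{"fn": "arm_command", "kwargs": {"steps": "0 0 0 -10 0 0 0; 0 0 0 -15 0 0 0; 0 0 0 -20 0 0 0; 0 0 0 -25 0 0 0; 0 0 0 -25 0 0 0; 0 0 0 -25 0 0 0; 0 0 0 -20 0 0 0; 0 0 0 0 0 0 0; 0 0 0 0 0 0 0"}}

```text
t: 9.4
tool_pos: [0.4879, 0.1321, 0.2801]
tcp_rot: [3.137, -0.006, 1.13]
ft_force: [-0.5, 0.6, -1.2]
gripper_width: 1.002
```

Run:
```python
from station import r
import cv2,numpy as np
f=r.grab_frame("wrist"); g=r.grab_frame("scene"); s=r.sense()
print(s["tool_pos"],s["ft_force"],s["joint_velocities"].round(3),s["t"])
a=cv2.resize(f["frame"][:,:,::-1],(512,384)); b=cv2.resize(g["frame"][130:260,110:350,::-1],(700,379),interpolation=cv2.INTER_CUBIC)
cv2.imwrite("pics/w5.png",a);cv2.imwrite("pics/s5.png",b)
```

```text
[0.48769522 0.13208675 0.27921444] [-0.23111999 -0.83527015 -0.63426139] [ 0.001  0.018  0.028 -0.001 -0.006 -0.001] 9.5
```

View pics/w5.png

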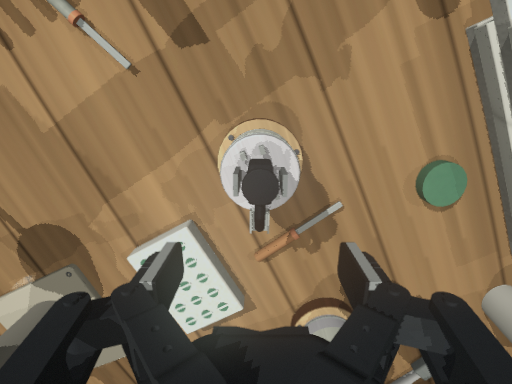

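View pics/s5.png

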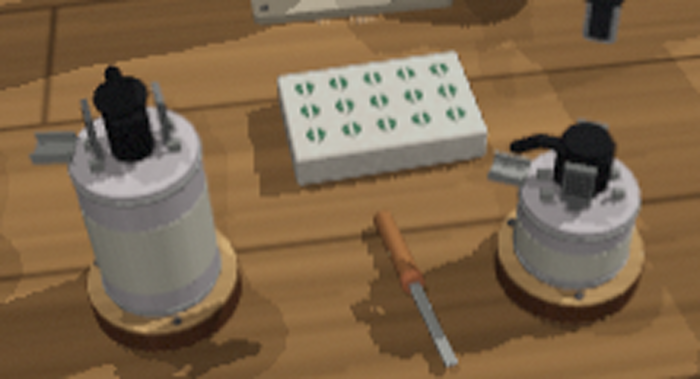

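The wrist picture shows the spout (260, 215) over the pouring lip (258, 222). The scene picture shows the tall tin's cap where it was at the start.

```bash
python3 -c "
from station import r
print(r.close_job())"
```

```text
the job is handed in; nothing more can be done
None
```

The short tin's cap is turned to its stop with the spout over the pouring lip, and the job is handed in at about 9.5 s of the 29 s allowed.

- **Finding the cap:** I fitted its position from the wrist camera at x 0.488, y 0.133, yaw −0.13. That agreed with the top and scene cameras to within about 4 mm. The wrist fit matched most points to under 1 pixel; the spout tip was 5 pixels off and one tab corner 1.5.
- **Turning it:** I pinched both tabs at 40 N, with the opening at about 41 mm (46 mm or less unlocks it). I then turned the cap about 1.25 rad anticlockwise, until the wrist torque rose to 1.26 N m against the stop. After easing back 0.02 rad I let go and lifted clear.
- **Last checks:** The pictures show the spout over the lip and the taller tin's cap unmoved. The gripper was fully open about 15 cm above where it gripped, with no contact force beyond sensor noise.
- **Disagreement:** The 41 mm opening was less than the 44 mm the tabs' full travel should leave. I put this down to the opening reading not being exactly linear and did not look into it further.

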